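# Take the drained basket off its hook and hang it in the ultrasonic cleaner

### The arm

A 6-joint arm with a two-finger parallel gripper is mounted at the origin on the work surface. World frame = base frame: x ahead of the robot, y to its left, z up, the work surface at z = 0. Lengths are in m, angles in degrees, forces in N, time in s.
With the tool pointing down it reaches from about 0.4 to 0.825 m from the base axis. Payload 7 kg.
Tool frame: the origin (TCP) lies midway between the tips of the shut fingers; the grasp point (between the pads) lies 19 mm behind it; z points along the fingers, y is the line along which they close (so a half turn about z gives the same grasp; the last joint's range is limited). The gripper opens to 88 mm and grips with 3 to 60 N. Pads are 19 mm wide; open, the fingers measure 130 mm over their backs; the gripper's body (78 mm by 193 mm) begins 47 mm behind the grasp point.
Start: joints at [16.507, 20.546, 0.682, 0, -70.136, -16.507], TCP at [0.675, -0, 0.227] pointing down, gripper open.
Joint ranges: [-176.03, 176.03], [-82.01, 121.73], [-58.28, 71.71], [-173.87, 95.51], [-174.79, -0.11], [-173.66, 173.66]. Speed limits (degrees/s): [136.94, 136.94, 172.46, 180, 180, 180].

### API

Orientations are given as a 3x3 rotation matrix whose columns are the frame's x, y, z axes.
In Python, from rig import robot gives the robot as it stands. Calls block until the motion is done:
- robot.goto(position, orientation): joint-space move of the TCP to a pose.
- robot.servo_line(position, ori=None, speed=0.15): straight line of the TCP; ori=None keeps the orientation; speed is the mean speed in m/s.
- robot.movej(angles): joint-space move.
- robot.move_gripper(opening): opening from 0.0 (shut) to 1.0 (fully open); the grip force is fixed at half the most; returns when the fingers have stopped.
- robot.dwell(seconds).
- robot.ik(position, orientation): joint angles nearest the present ones, or None.
- robot.grab_frame(name): name is "scene" or "side" or "wrist"; returns (picture, depth): 400x640x3 uint8, red, green, blue; 400x640 float32, m along the optical axis (not along the pixel's ray), 0 where there is no reading.
- robot.camera_info(name): a dict with "vfov" (degrees; the focal length in pixels is half the picture's height over the tangent of half this angle, whatever the lens; pixels are square), "cx", "cy" (the principal point, pixels), "k1" (the pictures are not rectified: a ray, as slopes to the right and down, at radius r is drawn at 1 + k1 r^2 times it, then the intrinsics apply), "view" (4x4, takes a point from world to camera coordinates); the wrist camera has in their place "T_tool_cam" (4x4, takes a point from camera to tool coordinates, whose origin is the TCP and whose axes are the flange's). Camera axes: x right, y down, z forward; pixel columns grow to the right and rows downward; lengths in m; the calibration is good to about 2 mm. A picture is of the moment at which its call begins: read the wrist's pose just before it. camera_info takes no time and is no camera call.
A pose or a line that the arm cannot do raises robot.Unreachable and nothing moves.
- robot.job_done(): hands the job in; it is judged then, once.
Readings, each from a call of its own:
- robot.read_t(): time.
- robot.read_qpos(): joint angles.
- robot.read_qvel(): joint speeds.
- robot.read_effort(): joint torques, N m.
- robot.read_position(): TCP position.
- robot.read_tcp_rot(): TCP orientation.
- robot.read_force(): force on the tool from outside, world axes, zero at the start.
- robot.read_ft_torque(): the same for the moment, N m.
- robot.read_grip_width(): opening from 0.0 (shut) to 1.0 (fully open).
- robot.read_finger_force(): force on a finger pad.
Only numpy, scipy, OpenCV 4.12 (cv2) and the standard library are available. Lean on these libraries where they do the work, as an engineer would, in place of code of your own. Each camera call takes 0.05 s, during which the arm holds its last target. There are 200 camera calls.

### The job

Take the rectangular wire-mesh basket down from its deep hook on the draining rack, lifting its handle clear over the hook's tip, and lay it flat on the black draining mat, mouth up, and let go. Then take it again from above by its handle and lower it into the tank of the ultrasonic cleaner so that it hangs level, its handle and its end tab resting on the tank's rim. Do not let it drop, and leave everything else where it is.

Things in the scene. Friction and masses are not known exactly. Their poses are not given: they have to be found in the camera images.
- basket_center (a point): Rectangular steel wire-mesh basket, 0.22 to 0.4 kg: centre of its body, half-way up. Axes: x along it from handle to end tab, y across, z out of its mouth (up when laid flat). Body 124 (x) x 64 (y) x 46 mm, closed mesh sides and floor; floor's underside 23 mm below this point; a 6 mm thick rim frame on top, its underside 23 mm above this point.
- basket_loop (a point): Middle of the end bar of the basket's handle (basket axes): 159 mm in -x, 26 mm in +z of basket_center. The handle is an open loop of steel strip level with the rim, 28 mm wide, 6 mm thick, reaching 100 mm out from the body; slot 18 mm wide, 94 mm long, then this 6 mm bar. Hanging, the bar rests in a hook that passes through the slot.
- basket_handle (a point): Middle of the basket's handle (basket axes), half-way through its 6 mm thickness: 114 mm in -x, 26 mm in +z of basket_center; 53 mm above the table when the basket lies flat on the mat. At the start the basket hangs free to swing, handle up: x points down, its tab end some 8 degrees towards the rack, and z (the mouth) towards the rack's bar.
- basket_tab (a point): Outer end of the basket's end tab (basket axes), a flat tab level with the rim, 40 mm wide, 6 mm thick, sticking out 26 mm past the end wall; 88 mm in +x, 26 mm in +z of basket_center. Held handle up, this is the basket's lowest point.
- rack: Fixed steel draining rack; origin on the table under the middle of its bar. Two posts 300 mm apart carry a 12 mm bar along y, 285 mm up. Three J-hooks of 7 mm wire at y = +95, 0, -95 mm reach 72 mm from the bar to -x (roughly towards the robot). Basket, round sieve and brush hang on them in any order. 4 mm drip tray below. Rack and cleaner may change sides.
- middle_hook_tip (a point): Top of the upturned tip of the rack's middle hook (rack axes), 307 mm above the table; nothing of the rack is higher. The hook's lowest inner point, where a loop hangs, is 16 mm in +x of it and 28 mm lower; to come free a loop must rise 28 mm, then go 20 mm to -x. The outer hooks are alike, 95 mm to either side.
- mat: Fixed black ribbed rubber draining mat, 260 (its x) x 150 (its y) x 4 mm thick, flat on the table; origin at the centre of its underside.
- tank_mouth (a point): Centre of the mouth of the ultrasonic cleaner's tank, level with its flat steel rim, 128 mm above the table. z up, x along the tank; -x: the side with the black control panel, roughly towards the robot. Tank 144 (x) x 84 (y) mm inside, 62 deep; fixed steel housing 176 x 112 mm outside. Basket in place: tab and handle on the end rims, basket_center 23 mm below this point.
- sieve: Bystander: small round steel sieve, 72 mm across, with a loop handle like the basket's, hanging on another hook (origin at the inner edge of its loop's end, on the hook).
- brush: Bystander: white plastic scrubbing brush, 200 mm long, hanging on another hook (origin at the inner edge of its loop's end, on the hook).
- lid: Bystander: the cleaner's loose steel lid with a black knob, 172 x 108 mm, 32 mm high with the knob, lying behind (origin under its centre).
- cups: Bystander: stack of paper cups, 75 mm across, 150 mm high (origin under its centre).
- spray_can: Bystander: white disinfectant can, 60 mm across, 190 mm high (origin under its centre).
- soap_bottle: Bystander: clear soap bottle with a green cap, 68 mm across, 170 mm high (origin under its centre).
- kidney_dish: Bystander: steel kidney dish, 150 x 85 mm, 34 mm high (origin under its centre).
- tape_roll: Bystander: roll of white tape lying flat, 90 mm across, 48 mm high (origin under its centre).

How it is judged:
By the outcome, as a careful person would: the job done as asked, in the order asked, and still so for the second after the job is handed in, with the robot touching nothing.
It also fails if it takes over 67 s, if anything falls off the work surface, if the arm or the gripper's body presses on something with over 40 N, if the wrist force passes 120 N, or if a joint passes its speed limit or range.

## Working session

There is one attempt and no reset: what is moved stays moved. The work goes in short steps, each a Python script; the robot and the scene stay as the last script left them, time stands still between calls to the robot, and variables do not carry over. Pictures are saved under pics/ and viewed, at most 12 in all, crops included, and the job is handed in when it is done.

```bash
mkdir -p pics; ls
cat > h.py <<'E'
import numpy as np, cv2
from rig import robot
def K(ci,h=400):
    f=h/2/np.tan(np.radians(ci["vfov"]/2)); return np.array([[f,0,ci["cx"]],[0,f,ci["cy"]],[0,0,1.]])
def c2w(name):
    ci=robot.camera_info(name)
    if name!="wrist": return np.linalg.inv(np.array(ci["view"]))
    T=np.eye(4);T[:3,:3]=robot.read_tcp_rot();T[:3,3]=robot.read_position(); return T@np.array(ci["T_tool_cam"])
def slopes(name,uv):
    ci=robot.camera_info(name); uv=np.asarray(uv,float).reshape(-1,1,2)
    return cv2.undistortPoints(uv,K(ci),np.array([ci["k1"],0,0,0,0.])).reshape(-1,2)
def rays(name,uv,T):
    s=slopes(name,uv); d=np.c_[s,np.ones(len(s))]@T[:3,:3].T; return T[:3,3],d
def onplane(name,uv,z,T):
    o,d=rays(name,uv,T); return o+d*((z-o[2])/d[:,2])[:,None]
def cloud(name,depth,T):
    v,u=np.mgrid[:400,:640]; o,d=rays(name,np.c_[u.ravel(),v.ravel()],T)
    return (o+d*depth.reshape(-1,1)).reshape(400,640,3)
def snap(name,tag):
    T=c2w(name); p,d=robot.grab_frame(name); np.savez(f"pics/{tag}.npz",p=p,d=d,T=T); cv2.imwrite(f"pics/{tag}.png",p[:,:,::-1]); return p,d,T
def project(name,P,T):
    ci=robot.camera_info(name); V=np.linalg.inv(T)
    q,_=cv2.projectPoints(np.asarray(P,float).reshape(-1,1,3),cv2.Rodrigues(V[:3,:3])[0],V[:3,3],K(ci),np.array([ci["k1"],0,0,0,0.])); return q.reshape(-1,2)
E
python3 - <<'E'
from h import *
for n in ("scene","side"):
    p,d,T=snap(n,n+"0"); print(n,T.round(3).tolist(),robot.camera_info(n)["vfov"],robot.camera_info(n)["k1"])
print(robot.camera_info("wrist")); print(robot.read_t())
E
```

```text
pics
scene [[-0.327, 0.559, -0.762, 1.582], [0.945, 0.204, -0.255, 0.318], [0.013, -0.804, -0.595, 1.012], [0.0, 0.0, 0.0, 1.0]] 47.34153048454957 -0.06502367733377101
side [[0.922, -0.277, 0.271, 0.196], [-0.387, -0.671, 0.632, -0.853], [0.007, -0.688, -0.726, 1.146], [0.0, 0.0, 0.0, 1.0]] 46.139249084279335 -0.05477653367260287
{'vfov': 65.27693223117033, 'cx': 317.96699703060926, 'cy': 196.73851433178856, 'k1': -0.00541047914225121, 'T_tool_cam': array([[-4.70631363e-04, -9.50589147e-01, -3.10451369e-01,
         8.49174521e-02],
       [ 9.99998685e-01,  3.43245292e-05, -1.62105669e-03,
         3.21168142e-04],
       [ 1.55161499e-03, -3.10451724e-01,  9.50587881e-01,
        -1.58396946e-01],
       [ 0.00000000e+00,  0.00000000e+00,  0.00000000e+00,
         1.00000000e+00]])}
0.1
```

View pics/scene0.png

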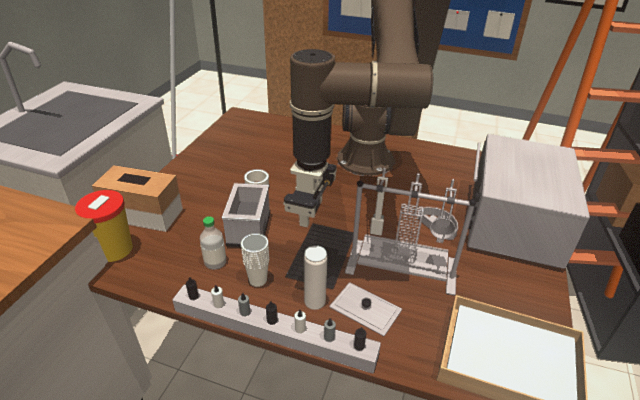

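View pics/side0.png

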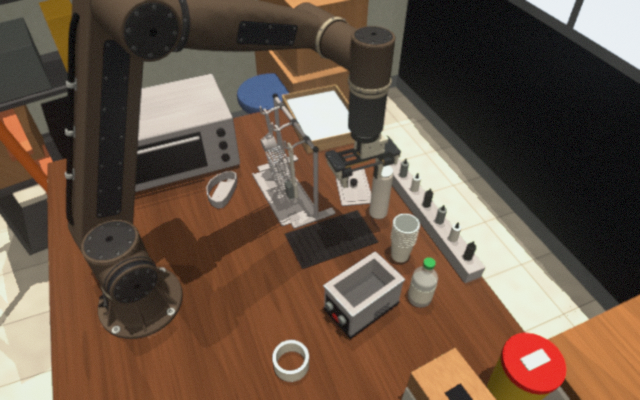

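The scene view shows the rack at about (410,230). The brush hangs on its left hook (380,200), the basket in the middle (410,230) and the sieve on the right (440,222). The mat is at (325,255) and the cleaner at (247,213). The side view shows the mat at (332,238), the tank mouth at (367,283) and the rack at (290,170).

Run:
```python
from h import *
a=np.load("pics/scene0.npz")["p"][150:300,340:490]; b=np.load("pics/side0.npz")["p"][85:235,220:370]
im=np.hstack([cv2.resize(x,(400,400),interpolation=cv2.INTER_CUBIC)  for x in (a,b)])
cv2.imwrite("pics/crop1.png",im[:,:,::-1])
for n in("scene","side"):
    z=np.load(f"pics/{n}0.npz");C=cloud(n,z["d"],z["T"])
    ok=z["d"]>0
    # mat: dark px near z=4mm
    g=z["p"].max(2); m=ok&(abs(C[...,2]-.004)<.006)&(g<45)&(C[...,0]>.35)&(C[...,0]<1)&(abs(C[...,1])<.5)
    m=cv2.morphologyEx(m.astype(np.uint8),cv2.MORPH_OPEN,np.ones((3,3)))
    k,l,s,c=cv2.connectedComponentsWithStats(m); i=1+s[1:,4].argmax(); P=C[l==i]; print(n,"mat",s[i],cv2.minAreaRect(P[:,:2].astype(np.float32)),np.median(P[:,2]))
    m=ok&(abs(C[...,2]-.128)<.005)&(C[...,0]>.4)&(C[...,0]<.95)&(abs(C[...,1])<.5)
    k,l,s,c=cv2.connectedComponentsWithStats(m.astype(np.uint8))
    for i in np.argsort(-s[1:,4])[:3]+1: P=C[l==i];print("tank",s[i],cv2.minAreaRect(P[:,:2].astype(np.float32)),np.median(P[:,2]))
    m=ok&(abs(C[...,2]-.285)<.025)&(C[...,0]>.4)&(C[...,0]<.95)&(abs(C[...,1])<.5)
    k,l,s,c=cv2.connectedComponentsWithStats(m.astype(np.uint8),connectivity=8)
    for i in np.argsort(-s[1:,4])[:5]+1: P=C[l==i];print("bar",s[i],P.mean(0).round(3),P.min(0).round(3),P.max(0).round(3))
```

```text
scene mat [328 258   4   4  15] ((0.6105054020881653, 0.03964173048734665), (0.01870572380721569, 0.009507772512733936), 17.627796173095703) 0.005062438609159781
tank [222 183  47  39 643] ((0.5691774487495422, -0.2555684745311737), (0.185411274433136, 0.11776971071958542), 15.170282363891602) 0.12899943792219337
tank [432 227  19  12 133] ((0.5128351449966431, 0.34772536158561707), (0.04055285453796387, 0.05167527496814728), 7.9918694496154785) 0.12847290723382254
tank [202 228  17  11  73] ((0.7451441884040833, -0.2844405770301819), (0.03190819174051285, 0.0464693121612072), 34.975555419921875) 0.1274811957141423
bar [357 168 119  46 952] [0.558 0.258 0.286] [0.49 0.1  0.26] [0.591 0.414 0.308]
bar [285 204  35  16 201] [0.757 0.004 0.297] [ 0.721 -0.038  0.26 ] [0.766 0.039 0.31 ]
bar [317 176  19  20  86] [0.632 0.025 0.298] [0.582 0.002 0.26 ] [0.687 0.04  0.31 ]
bar [317 197   4   4   8] [0.703 0.029 0.308] [0.696 0.024 0.306] [0.713 0.032 0.31 ]
side mat [ 317  216   53   33 1043] ((0.6363235116004944, 0.025991126894950867), (0.1610407680273056, 0.1141420304775238), 1.61584186
[... 249 characters left out ...]
4721355438), (0.03367273509502411, 0.04536985233426094), 36.42816925048828) 0.12710499521730756
tank [393 228  24  12  57] ((0.7419326305389404, -0.15476256608963013), (0.03145066276192665, 0.06721122562885284), 46.47721481323242) 0.1286153956697651
bar [260  94  59  66 655] [0.551 0.243 0.287] [0.491 0.096 0.261] [0.589 0.415 0.309]
bar [356 157  42  14 174] [ 0.717 -0.022  0.295] [ 0.644 -0.04   0.261] [0.765 0.013 0.31 ]
bar [328 162  25  19 102] [ 0.602 -0.022  0.296] [ 0.587 -0.042  0.26 ] [0.63  0.033 0.31 ]
bar [344 154  11   5  23] [0.649 0.026 0.308] [0.634 0.021 0.305] [0.663 0.034 0.31 ]
bar [353 169   3   3   6] [ 0.636 -0.03   0.307] [ 0.634 -0.032  0.304] [ 0.64  -0.028  0.31 ]
```

View pics/crop1.png

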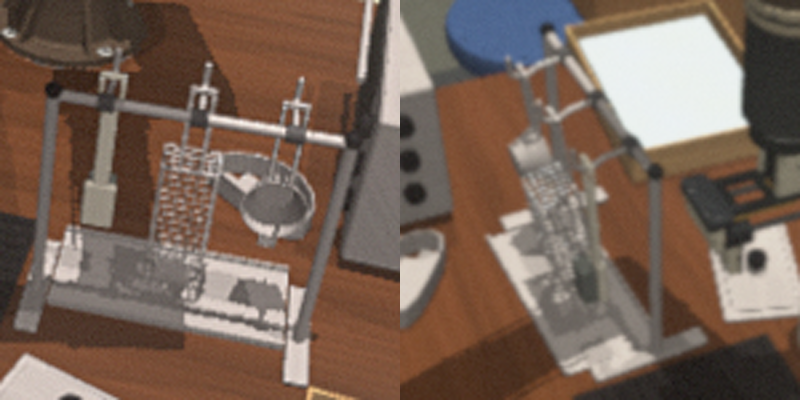

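The basket hangs on the middle hook in both crops, body mesh at about (185,210) in the left crop. The tray and bar are clear, and the brush and sieve hang on the outer hooks. Next I fit the bar, tips, handle and mat from the clouds.

Run:
```python
from h import *
print(robot.read_tcp_rot())
for n in("scene","side"):
    z=np.load(f"pics/{n}0.npz");C=cloud(n,z["d"],z["T"]); ok=(z["d"]>0)
    X=C[ok&(C[...,0]>.4)&(C[...,0]<.75)&(C[...,1]>.05)&(C[...,1]<.45)]
    B=X[(X[:,2]>.284)&(X[:,2]<.294)&(X[:,0]>.53)][:,:2].astype(np.float32)
    for _ in range(4):
        vx,vy,x0,y0=cv2.fitLine(B,cv2.DIST_HUBER,0,.01,.01).ravel(); r=(B-[x0,y0])@[-vy,vx]; B=B[abs(r)<.008]
    s=(B-[x0,y0])@[vx,vy]; e=np.array([[x0,y0]])+np.outer([s.min(),s.max()],[vx,vy]); yaw=np.degrees(np.arctan2(vy,vx))
    mid=e.mean(0); print(n,"bar",e.round(4),"len",np.ptp(s),"mid",mid,"bar ang",yaw)
    ry=np.array([vx,vy])*np.sign(vy); rx=np.array([ry[1],-ry[0]])
    Q=np.c_[(X[:,:2]-mid)@rx,(X[:,:2]-mid)@ry,X[:,2]]
    for h in(-.095,0,.095):
        t=Q[(abs(Q[:,1]-h)<.025)&(Q[:,0]<-.02)&(Q[:,2]>.298)]; print(" tip",h,len(t),t.mean(0).round(4),t[:,2].max())
    t=Q[(abs(Q[:,1])<.03)&(Q[:,0]<-.02)&(Q[:,2]>.03)]
    for a in np.arange(.04,.31,.02):
        w=t[(t[:,2]>=a)&(t[:,2]<a+.02)]
        if len(w): print("  z%.2f n%d x %.3f..%.3f med %.3f y %.3f..%.3f"%(a,len(w),*np.percentile(w[:,0],[3,97,50]),*np.percentile(w[:,1],[3,97])))
    g=z["p"].max(2); m=ok&(abs(C[...,2]-.004)<.01)&(g<70)&(C[...,0]>.45)&(C[...,0]<.85)&(abs(C[...,1]-.03)<.18)
    m=cv2.morphologyEx(m.astype(np.uint8),cv2.MORPH_OPEN,np.ones((3,3)))
    k,l,s,c=cv2.connectedComponentsWithStats(m); i=1+s[1:,4].argmax(); P=C[l==i]; print(n,"mat",s[i],cv2.minAreaRect(P[:,:2].astype(np.float32)))
p,d,T=snap("wrist","w0")
```

```text
[[-7.45018112e-05 -9.99998923e-01 -1.46583340e-03]
 [-9.99999985e-01  7.47281141e-05 -1.54331012e-04]
 [ 1.54440385e-04  1.46582188e-03 -9.99998914e-01]]
scene bar [[0.5648 0.4138]
 [0.5844 0.1003]] len 0.31407017 mid [0.5746141  0.25705123] bar ang -86.41014
 tip -0.095 948 [-0.0905 -0.0957  0.6985] 0.7382593450929839
 tip 0 8 [-0.0717 -0.0012  0.3028] 0.3075278594262426
 tip 0.095 8 [-0.074   0.0949  0.3031] 0.30732252340603783
  z0.04 n106 x -0.080..-0.024 med -0.029 y -0.020..0.018
  z0.06 n132 x -0.083..-0.025 med -0.046 y -0.027..0.027
  z0.08 n58 x -0.087..-0.028 med -0.082 y -0.029..0.029
  z0.10 n51 x -0.089..-0.033 med -0.085 y -0.028..0.029
  z0.12 n55 x -0.092..-0.036 med -0.088 y -0.029..0.029
  z0.14 n24 x -0.093..-0.038 med -0.065 y -0.029..0.029
  z0.16 n48 x -0.097..-0.041 med -0.088 y -0.029..0.029
  z0.18 n98 x -0.084..-0.042 med -0.048 y -0.026..0.029
  z0.20 n23 x -0.053..-0.042 med -0.048 y -0.015..0.012
  z0.22 n23 x -0.055..-0.046 med -0.051 y -0.015..0.012
  z0.24 n6 x -0.055..-0.050 med -0.052 y -0.014..0.012
  z0.26 n26 x -0.059..-0.051 med -0.056 y -0.015.
[... 767 characters left out ...]
0.12 n52 x -0.082..-0.031 med -0.069 y -0.028..0.025
  z0.14 n52 x -0.084..-0.033 med -0.062 y -0.029..0.024
  z0.16 n72 x -0.087..-0.037 med -0.075 y -0.030..0.027
  z0.18 n95 x -0.086..-0.038 med -0.055 y -0.026..0.027
  z0.20 n20 x -0.046..-0.040 med -0.043 y -0.010..0.020
  z0.22 n20 x -0.050..-0.042 med -0.046 y -0.011..0.019
  z0.24 n23 x -0.051..-0.044 med -0.048 y -0.009..0.017
  z0.26 n22 x -0.061..-0.039 med -0.051 y -0.009..0.015
  z0.28 n46 x -0.069..-0.023 med -0.052 y -0.007..0.015
  z0.30 n9 x -0.071..-0.065 med -0.068 y -0.003..0.007
side mat [ 286  211   91   57 3019] ((0.5937192440032959, 0.013213351368904114), (0.2639935612678528, 0.16327159106731415), 0.16741947829723358)
```

View pics/w0.png

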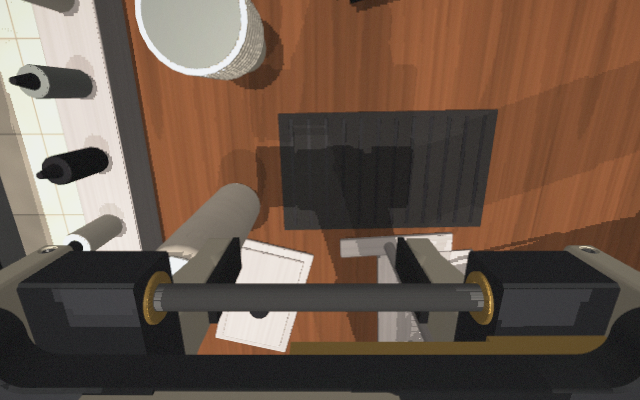

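The wrist view shows the mat with corners near (279,115), (497,110), (481,227) and (287,229), nearly aligned with world X. The rack foot is at about (395,245). I'll check reachability of the plan first, then go in and grasp.

```bash
cat > plan.py <<'E'
from h import *
RZ=lambda a:np.array([[np.cos(a),-np.sin(a),0],[np.sin(a),np.cos(a),0],[0,0,1]])
D=np.array([[1,0,0],[0,-1,0],[0,0,-1.]])
def ori(yaw,phi=0):
    f=np.radians(phi); Ry=np.array([[np.cos(f),0,-np.sin(f)],[0,1,0],[np.sin(f),0,np.cos(f)]])  # tilts tool z from down to +X
    return RZ(np.radians(yaw))@Ry@D
def tcp(G,R,off=.019): return np.asarray(G)+off*R[:,2]
ryaw=3.7; H=np.array([.518,.252,.270])
rx=np.array([np.cos(np.radians(ryaw)),np.sin(np.radians(ryaw)),0])
E
python3 - <<'E'
from plan import *
z=np.load("pics/w0.npz"); c=onplane("wrist",[(279,115),(497,110),(481,227),(287,229)],.004,z["T"]); print(c.round(4).tolist(),c.mean(0))
e=c[1]-c[0];f=c[2]-c[3];print(np.degrees(np.arctan2(-e[1],-e[0])),np.degrees(np.arctan2(-f[1],-f[0])),np.linalg.norm(e),np.linalg.norm(f),np.linalg.norm(c[1]-c[2]))
R=ori(ryaw)
for nm,G in(("above",H+[0,0,.13]),("grasp",H),("lift",H+[0,0,.047]),("back",H+[0,0,.047]-.085*rx)): q=robot.ik(tcp(G,R),R);print(nm,None if q is None else np.round(q,0))
for th in(28,40,50,60,68,80,90):
    t=np.radians(th);G=np.array([.694-.209*np.sin(t)+.049*np.cos(t),.008,.0055+.209*np.cos(t)+.049*np.sin(t)]);R=ori(0,min(th-8,60));q=robot.ik(tcp(G,R),R);print(th,G.round(3),None if q is None else np.round(q,0))
E
```

```text
[[0.7205, -0.0623, 0.004], [0.4639, -0.0681, 0.004], [0.4587, 0.0814, 0.004], [0.7157, 0.0841, 0.004]] [0.58969327 0.00878921 0.004     ]
1.2780235727605107 0.5991679059530628 0.2566735063658968 0.25697919262338825 0.14959161933588666
above [ 45.   8.   3.   0. -86.  48.]
grasp [ 45.  10. -10.   0. -70.  48.]
lift [ 45.   9.  -6.   0. -75.  48.]
back [ 52.   1. -14.   0. -74.  41.]
28 [0.639 0.008 0.213] [ 22.   8. -29.  13. -35.  58.]
40 [0.597 0.008 0.197] None
50 [0.565 0.008 0.177] None
60 [0.538 0.008 0.152] None
68 [0.519 0.008 0.129] [ -35.   10.  -56. -131.  -42. -111.]
80 [0.497 0.008 0.09 ] None
90 [0.485 0.008 0.055] None
```

Run:
```python
from plan import *
for yaw in(-20,0,1,20):
  for th in(28,45,60,75,90):
    t=np.radians(th);G0=np.array([.125*0+.062-.209*np.sin(t)+.049*np.cos(t),0,.0055+.209*np.cos(t)+.049*np.sin(t)])
    G=RZ(np.radians(yaw))@G0+[.645,.006,0]
    o=[]
    for phi in range(-10,81,10):
        R=ori(yaw,phi);q=robot.ik(tcp(G,R),R); o.append("%d:%s"%(phi,None if q is None else " ".join("%d"%v for v in q)) if phi in(0,30) else "%d:%s"%(phi,'-' if q is None else 'ok'))
    print(yaw,th,G.round(3),o)
```

```text
-20 28 [0.652 0.004 0.213] ['-10:ok', '0:17 19 -5 0 -65 52', '10:ok', '20:ok', '30:20 6 -46 55 -23 0', '40:-', '50:-', '60:-', '70:-', '80:-']
-20 45 [0.597 0.023 0.188] ['-10:ok', '0:20 15 -14 0 -60 49', '10:ok', '20:ok', '30:20 3 -54 67 -20 -12', '40:-', '50:-', '60:-', '70:-', '80:-']
-20 60 [0.556 0.038 0.152] ['-10:ok', '0:24 14 -21 0 -54 45', '10:ok', '20:ok', '30:None', '40:-', '50:-', '60:-', '70:-', '80:-']
-20 75 [0.525 0.05  0.107] ['-10:ok', '0:26 14 -28 0 -47 43', '10:ok', '20:ok', '30:None', '40:-', '50:-', '60:-', '70:-', '80:-']
-20 90 [0.507 0.056 0.055] ['-10:ok', '0:28 17 -33 0 -39 41', '10:ok', '20:-', '30:None', '40:-', '50:-', '60:-', '70:-', '80:-']
0 28 [0.652 0.006 0.213] ['-10:ok', '0:17 19 -5 0 -65 72', '10:ok', '20:ok', '30:19 5 -44 38 -15 35', '40:-', '50:-', '60:ok', '70:ok', '80:ok']
0 45 [0.594 0.006 0.188] ['-10:ok', '0:19 15 -14 0 -60 70', '10:ok', '20:ok', '30:10 1 -57 69 -5 11', '40:-', '50:-', '60:ok', '70:ok', '80:-']
0 60 [0.551 0.006 0.152] ['-10:ok', '0:21 13 -22 0 -54 68', '10:ok', '20:ok', '30:None', '40:-', '50:-', '60:ok', '70:-', '80:-']

[... 995 characters left out ...]
, '10:ok', '20:ok', '30:16 6 -27 -3 -25 95', '40:ok', '50:ok', '60:ok', '70:ok', '80:ok']
20 45 [ 0.597 -0.011  0.188] ['-10:ok', '0:17 15 -14 0 -60 92', '10:ok', '20:ok', '30:16 3 -34 -4 -21 97', '40:ok', '50:ok', '60:ok', '70:ok', '80:ok']
20 60 [ 0.556 -0.026  0.152] ['-10:ok', '0:17 14 -21 0 -54 92', '10:ok', '20:ok', '30:15 2 -40 -7 -16 100', '40:ok', '50:-', '60:ok', '70:ok', '80:ok']
20 75 [ 0.525 -0.038  0.107] ['-10:ok', '0:17 14 -28 0 -47 92', '10:ok', '20:ok', '30:14 4 -44 -13 -11 107', '40:ok', '50:ok', '60:ok', '70:ok', '80:ok']
20 90 [ 0.507 -0.044  0.055] ['-10:ok', '0:17 17 -33 0 -39 92', '10:ok', '20:ok', '30:10 10 -42 -30 -9 128', '40:-', '50:ok', '60:ok', '70:ok', '80:ok']
```

Run:
```python
from plan import *
R=ori(ryaw)
robot.servo_line([.62,0,.43],speed=.3); robot.move_gripper(.57)
robot.goto(tcp(H+[0,0,.13],R),R)
p,d,T=snap("wrist","w1"); C=cloud("wrist",d,T)
# check handle bar/tips positions seen from above (rack axes relative to H)
X=C[(d>0)&(C[...,2]>.24)&(C[...,2]<.32)]; ry=np.array([-rx[1],rx[0],0])
Q=np.c_[(X-H)@rx,(X-H)@ry,X[:,2]]; Q=Q[(abs(Q[:,1])<.03)&(abs(Q[:,0])<.1)]
for a in np.arange(-.03,.07,.01):
    w=Q[(Q[:,0]>=a)&(Q[:,0]<a+.01)]
    if len(w): print("x%.3f n%d y %.3f..%.3f z %.3f..%.3f"%(a,len(w),w[:,1].min(),w[:,1].max(),*np.percentile(w[:,2],[5,95])))
print(robot.read_t(),robot.read_force())
```

```text
x-0.030 n6 y 0.001..0.004 z 0.305..0.306
x-0.020 n173 y -0.000..0.006 z 0.280..0.307
x-0.010 n236 y -0.011..0.016 z 0.278..0.285
x0.000 n319 y -0.012..0.016 z 0.243..0.283
x0.010 n80 y -0.001..0.005 z 0.281..0.286
x0.020 n93 y -0.001..0.005 z 0.284..0.287
x0.030 n92 y -0.001..0.005 z 0.285..0.288
x0.040 n354 y -0.030..0.030 z 0.287..0.294
x0.050 n938 y -0.030..0.030 z 0.287..0.295
x0.060 n69 y -0.006..0.011 z 0.287..0.291
2.95 [-0.12790077  1.38671686 -0.88485485]
```

View pics/w1.png

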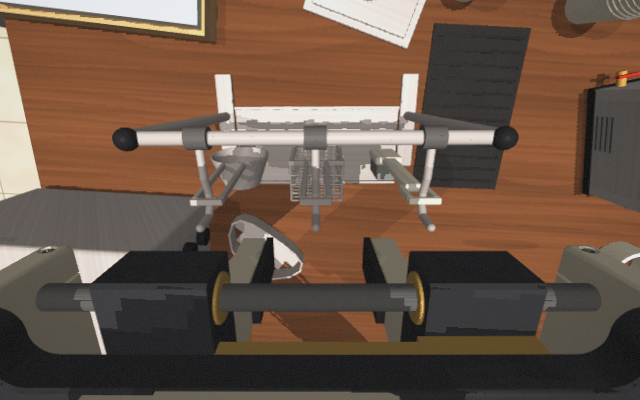

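The wrist view from above shows the basket's loop on the middle hook at (315,205) and the other two clear of the finger paths. I measured the loop 2 mm off in y and about 4 mm off in x, so I correct for that, then descend, grip and lift.

```bash
sed -i 's/^rx=.*/&\nH=H+np.array([-.004,.002,0])/' plan.py
python3 - <<'E'
from plan import *
R=ori(ryaw)
robot.servo_line(tcp(H,R),speed=.1); print("down",robot.read_force().round(1))
robot.move_gripper(0); print("grip",robot.read_grip_width()*88,robot.read_finger_force(),robot.read_force().round(1))
robot.servo_line(tcp(H+[0,0,.047],R),speed=.06); print("lift",robot.read_grip_width()*88,robot.read_force().round(1))
snap("side","s1"); print(robot.read_t())
p,d,T=snap("wrist","w2")
C=cloud("wrist",d,T); ry=np.array([-rx[1],rx[0],0]);X=C[(d>0)&(C[...,2]>.24)&(C[...,2]<.36)];Q=np.c_[(X-H)@rx,(X-H)@ry,X[:,2]];Q=Q[(abs(Q[:,1])<.012)&(abs(Q[:,0])<.07)]
for a in np.arange(-.03,.07,.01):
    w=Q[(Q[:,0]>=a)&(Q[:,0]<a+.01)]
    if len(w): print("x%.3f n%d z %.3f..%.3f"%(a,len(w),*np.percentile(w[:,2],[5,95])))
z=np.load("pics/s1.npz"); a=cv2.resize(z["p"][70:230,200:380],(675,600),interpolation=cv2.INTER_CUBIC); cv2.imwrite("pics/c2.png",a[:,:,::-1])
E
```

```text
down [-0.5  0.3  0.2]
grip 27.67877482073118 29.999630078673363 [0.  0.4 1.4]
lift 27.77603176667563 [ 0.5 -0.6 -2.6]
5.8833
x-0.020 n215 z 0.282..0.301
x-0.010 n199 z 0.277..0.283
x0.000 n1271 z 0.278..0.331
x0.010 n427 z 0.243..0.284
x0.020 n184 z 0.283..0.287
x0.030 n200 z 0.285..0.288
x0.040 n267 z 0.286..0.292
x0.050 n799 z 0.290..0.295
x0.060 n501 z 0.287..0.294
```

View pics/c2.png

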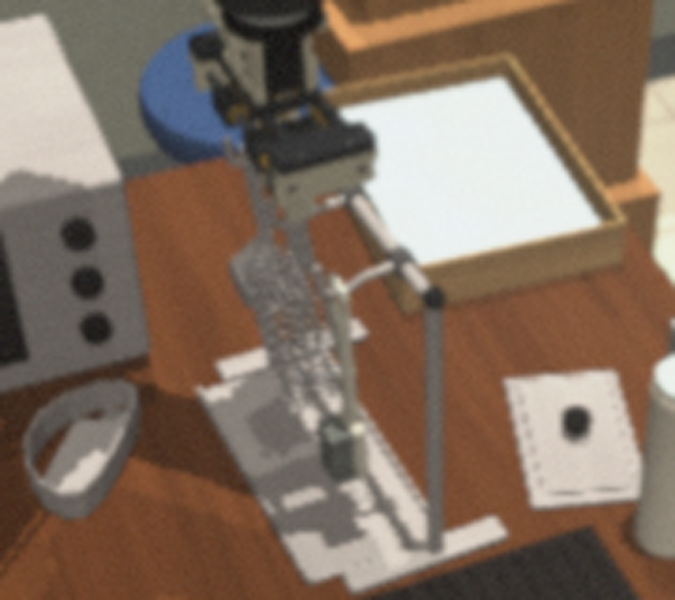

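The crop shows the basket in the gripper, its loop above the hook tip, with the brush and drip tray undisturbed. I back it out and carry it over the mat.

```bash
cat >> plan.py <<'E'
BY=20.; Cb=np.array([.615,.008,0]); bx=RZ(np.radians(BY))[:,0]
E
python3 - <<'E'
from plan import *
R=ori(ryaw); B=H+[0,0,.047]-.085*rx
robot.servo_line(tcp(B,R),speed=.1)
R2=ori(BY); robot.servo_line(tcp([.44,.10,.36],R2),R2,speed=.2)
robot.servo_line(tcp(Cb+.0*bx+[0,0,.30],R2),R2,speed=.2)
R3=ori(BY,15); G=Cb+.025*bx+[0,0,.265]; robot.servo_line(tcp(G,R3),R3,speed=.1)
print(robot.read_force().round(1),robot.read_grip_width()*88,robot.read_t()); by=np.cross([0,0,1],bx)
for n in("scene","side"):
    p,d,T=snap(n,n+"3");C=cloud(n,d,T);X=C[(d>0)&(C[...,2]<.24)]
    Q=np.c_[(X-G)@bx,(X-G)@by,X[:,2]];Q=Q[(abs(Q[:,1])<.036)&(abs(Q[:,0]-.04)<.13)]
    for a in np.arange(.01,.24,.02):
        w=Q[(Q[:,2]>=a)&(Q[:,2]<a+.02)]
        if len(w)>3: print(n,"z%.2f n%d x %.3f..%.3f y %.3f..%.3f"%(a,len(w),*np.percentile(w[:,0],[3,97]),*np.percentile(w[:,1],[3,97])))
a=np.hstack([cv2.resize(np.load(f"pics/{n}3.npz")["p"][y:y+160,x:x+160],(400,400)) for n,x,y in(("scene",260,130),("side",250,110))]); cv2.imwrite("pics/c3.png",a[:,:,::-1])
E
```

```text
[-0.5  0.4 -2.3] 27.853359667133496 9.65
scene z0.01 n57 x 0.084..0.170 y -0.036..0.017
scene z0.03 n55 x 0.152..0.170 y -0.036..0.011
scene z0.05 n71 x 0.034..0.170 y -0.036..0.026
scene z0.07 n83 x 0.026..0.170 y -0.036..0.032
scene z0.09 n100 x 0.013..0.169 y -0.036..0.032
scene z0.11 n116 x 0.009..0.170 y -0.036..0.031
scene z0.13 n107 x -0.002..0.169 y -0.033..0.031
scene z0.15 n103 x -0.011..0.170 y -0.033..0.031
scene z0.17 n254 x -0.006..0.169 y -0.031..0.030
scene z0.19 n208 x 0.031..0.168 y -0.033..0.014
scene z0.21 n31 x 0.018..0.030 y -0.011..0.013
scene z0.23 n15 x 0.013..0.022 y -0.011..0.013
side z0.01 n74 x -0.074..0.124 y -0.035..0.030
side z0.03 n38 x 0.115..0.126 y -0.035..0.001
side z0.05 n86 x 0.036..0.124 y -0.033..0.022
side z0.07 n137 x 0.027..0.124 y -0.034..0.029
side z0.09 n105 x 0.019..0.123 y -0.035..0.029
side z0.11 n121 x 0.013..0.124 y -0.034..0.030
side z0.13 n148 x 0.003..0.124 y -0.035..0.032
side z0.15 n132 x -0.005..0.125 y -0.034..0.031
side z0.17 n254 x -0.005..0.154 y -0.034..0.030
side z0.19 n138 x 0.032..0.165 y -0.035..0.012
side z0.21 n11 x 0.018..0.027 y -0.015..0.013
```

View pics/c3.png

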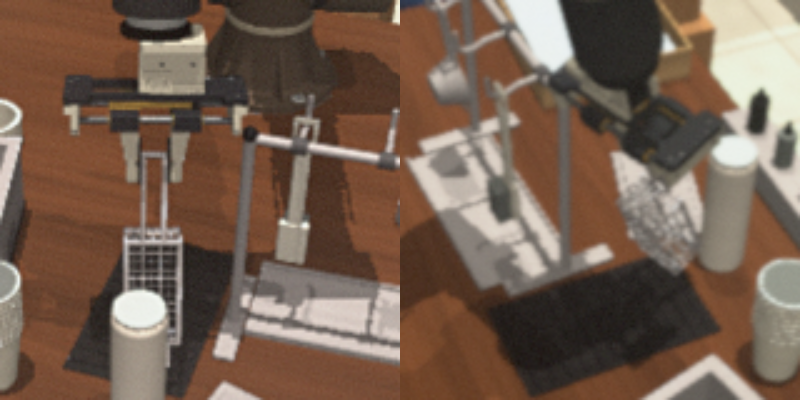

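The scene crop shows the basket hanging straight over the mat and clear of the spray can. The measured pitch is 24° against the 23° expected, so the grip has not slipped. I now lower it and swing it down about its tab and floor corner.

Run:
```python
from plan import *
def go(u,z,phi,v=.06):
    R=ori(BY,phi); robot.servo_line(tcp(Cb+u*bx+[0,0,z],R),R,speed=v)
go(.025,.222,15); print(robot.read_force().round(1))
go(.007,.214,20)
print(28,robot.read_force().round(1))
for th in(36,44,52,60,68,76,84,90):
    t=np.radians(th); go(.062-.209*np.sin(t)+.049*np.cos(t), .0045+.209*np.cos(t)+.049*np.sin(t), 20-14*(th-28)/62,.09)
    print(th,robot.read_force().round(1),(robot.read_grip_width()*88).round(2) if hasattr(robot.read_grip_width(),'round') else robot.read_grip_width()*88)
print(robot.read_t())
a=np.hstack([cv2.resize(snap(n,n+"4")[0][y:y+160,x:x+160],(400,400)) for n,x,y in(("scene",240,150),("side",250,150))]); cv2.imwrite("pics/c4.png",a[:,:,::-1])
```

```text
[-2.   0.6  2.1]
28 [-0.3 -0.4 -1.5]
36 [-1.6 -0.9  6.7] 27.81965901991962
44 [-5.  -0.3  8.8] 27.76775945249988
52 [-5.3 -1.1  9.2] 27.777840906610717
60 [-2.7  0.1  2.4] 27.667548566012794
68 [-0.2 -1.3  1.8] 27.50063782084669
76 [-2.2 -0.4  1.2] 27.480137371681344
84 [-1.6  0.1  0.3] 27.47241951111038
90 [-1.1  0.   1.3] 27.71635851741123
14.8917
```

View pics/c4.png

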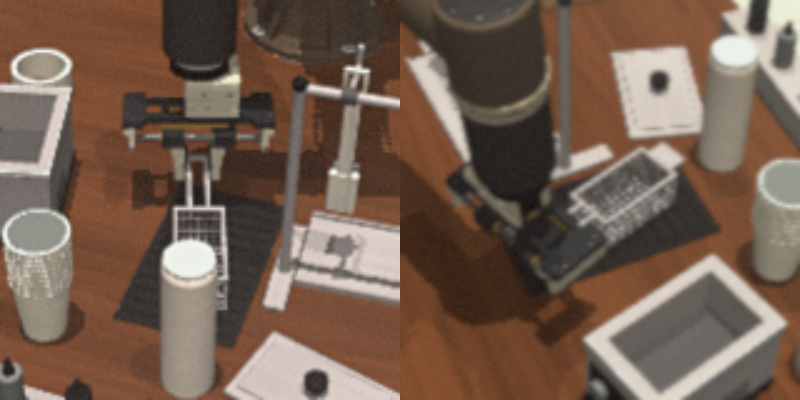

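The basket lies mouth up on the mat, handle toward the gripper, tab at about (670,155) in the right crop. I check its flatness, release, back off and look from above.

```bash
cat >> plan.py <<'E'
by=np.cross([0,0,1],bx)
def rim(n,d,T,lo,hi,c=Cb):
    C=cloud(n,d,T);X=C[(d>0)&(C[...,2]>lo)&(C[...,2]<hi)]; r=X[:,:2]-c[:2]
    X=X[(abs(r@bx[:2])<.13)&(abs(r@by[:2])<.055)]; u=(X-c)@bx
    return X,[(round(a,3),len(X[(u>=a)&(u<a+.03)]),np.round(np.median(X[(u>=a)&(u<a+.03)],0),4).tolist()) for a in np.arange(-.12,.12,.03) if ((u>=a)&(u<a+.03)).sum()>4]
E
python3 - <<'E'
from plan import *
d=np.load("pics/side4.npz")
for l in rim("side",d["d"],d["T"],.045,.07)[1]: print("before",l)
robot.move_gripper(.55); robot.dwell(.2)
R=robot.read_tcp_rot(); p=robot.read_position(); robot.servo_line(p-.10*R[:,2],speed=.15)
R=ori(BY,0); robot.servo_line(Cb-.12*bx+[0,0,.26],R,speed=.2)
pp,dd,T=snap("wrist","w5")
X,L=rim("wrist",dd,T,.045,.07)
for l in L: print("after",l)
print(cv2.minAreaRect(X[:,:2].astype(np.float32)),robot.read_t(),robot.read_force().round(1))
E
```

```text
before (np.float64(-0.09), 24, [0.5496, -0.0239, 0.0603])
before (np.float64(-0.06), 87, [0.5677, -0.0148, 0.0588])
before (np.float64(-0.03), 43, [0.6024, -0.0214, 0.0574])
before (np.float64(0.0), 42, [0.6307, -0.0104, 0.0571])
before (np.float64(0.03), 38, [0.658, 0.0339, 0.057])
before (np.float64(0.06), 110, [0.6851, 0.0319, 0.0563])
before (np.float64(0.09), 12, [0.7021, 0.0431, 0.0565])
after (np.float64(-0.12), 229, [0.516, -0.0213, 0.0559])
after (np.float64(-0.09), 239, [0.5453, -0.0224, 0.056])
after (np.float64(-0.06), 502, [0.566, -0.0107, 0.056])
after (np.float64(-0.03), 295, [0.601, -0.0179, 0.056])
after (np.float64(0.0), 306, [0.63, -0.0083, 0.0561])
after (np.float64(0.03), 279, [0.6553, 0.0, 0.0563])
((0.5795131325721741, -0.004680819809436798), (0.18433381617069244, 0.06416189670562744), 19.99904441833496) 17.475 [ 0.7  0.1 -1.3]
```

View pics/w5.png

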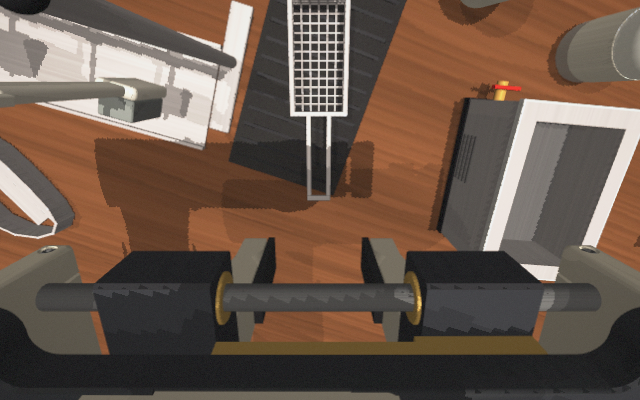

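The wrist view shows the basket flat: the rim is at 56 mm everywhere, as it should be. Handle end is at (318,199), handle-side rim edge at (318,115) and the tank at (550,180). I locate it, regrasp from above, lift, and check for droop and the position relative to the tank.

Run:
```python
from plan import *
z=np.load("pics/w5.npz"); C=cloud("wrist",z["d"],z["T"]); X=C[(z["d"]>0)&(abs(C[...,2]-.056)<.004)]
u=(X-Cb)@bx; v=(X-Cb)@by; m=(abs(v)<.05)&(abs(u)<.2); u,v=u[m],v[m]
hd=v[(u<-.075)]; ue=np.percentile(u[u<-.12],1); w=[v[(u>a)&(u<a+.02)] for a in(-.15,-.11,-.05,-.02,.01)]
print("handle end",ue,"mids",[round((np.percentile(k,1)+np.percentile(k,99))/2,4) for k in w],"widths",[round(np.ptp(k),3) for k in w],"bodyedge",np.percentile(u[abs(v)>.02],1))
pe=onplane("wrist",[(318,199.5),(318,115)],.056,z["T"]); print((pe-Cb)@bx,(pe-Cb)@by)
cu=(ue+.162+np.percentile(u[abs(v)>.02],1)+.062)/2; cv=np.median([(np.percentile(k,1)+np.percentile(k,99))/2 for k in w])
print("centre shift",cu,cv); assert abs(cu)<.02 and abs(cv)<.01
R=ori(BY); G=Cb+(cu-.112)*bx+cv*by+[0,0,.053]
robot.servo_line(tcp(G,R),R,speed=.12); robot.move_gripper(0); print(robot.read_grip_width()*88,robot.read_force().round(1))
robot.servo_line(tcp(G+[0,0,.03],R),speed=.05)
R2=R; pp,dd,T=snap("wrist","w6"); print(robot.read_force().round(1),robot.read_t())
C=cloud("wrist",dd,T);X=C[(dd>0)&(C[...,2]>.04)&(C[...,2]<.1)]; u=(X-G)@bx;v=(X-G)@by
for a in np.arange(-.05,.2,.02):
    k=(u>a)&(u<a+.02)&(abs(v)<.034)&(X[:,2]>.045)
    if k.sum()>5: print("u%.2f n%d ztop %.4f"%(a,k.sum(),np.percentile(X[k,2],90)))
```

```text
handle end -0.15749404773804965 mids [np.float64(0.0001), np.float64(0.0007), np.float64(0.0003), np.float64(0.0005), np.float64(-0.0003)] widths [np.float64(0.027), np.float64(0.027), np.float64(0.064), np.float64(0.064), np.float64(0.063)] bodyedge -0.05813333086095751
[-0.15793781 -0.0581378 ] [1.29371540e-04 5.74915999e-05]
centre shift 0.004186310700496423 0.0003035987771654071
27.770607797787005 [-1.6 -0.3  2.6]
[ 0.2 -0.2 -2.2] 20.7917
u-0.05 n238 ztop 0.0924
u-0.03 n359 ztop 0.0913
u-0.01 n1275 ztop 0.0950
u0.01 n2004 ztop 0.0948
u0.03 n1454 ztop 0.0798
u0.05 n1893 ztop 0.0771
u0.07 n1098 ztop 0.0729
u0.09 n1170 ztop 0.0694
u0.11 n914 ztop 0.0661
```

It is gripped but droops about 10°, tab down. I'll carry it gently, tilting the tool to compensate, and measure basket and tank rim in one wrist frame above the tank.

```bash
cat >> plan.py <<'E'
TY=15.1; tm=np.array([.5695,-.2558,0]); tx=RZ(np.radians(TY))[:,0]; ty=np.cross([0,0,1],tx)
def look(tag,G,phi):
    p,d,T=snap("wrist",tag); C=cloud("wrist",d,T); ok=d>0
    A=C-G; u=A@tx; v=A@ty; z=C[...,2]
    b=ok&(abs(z-(G[2]+.0))<.07)&(z>.15)&(u>.02)&(u<.24)&(abs(v)<.045)
    for a in np.arange(.02,.22,.02):
        k=b&(u>a)&(u<a+.02)
        if k.sum()>8: print(" bsk u%.2f n%d ztop %.4f v %.4f..%.4f"%(a,k.sum(),np.percentile(z[k],90),*np.percentile(v[k],[1,99])))
    r=ok&(abs(z-.128)<.006)&(abs((C-tm)@tx)<.12)&(abs((C-tm)@ty)<.08)
    X=C[r]; print(" rim n",len(X), "u",np.percentile((X-tm)@tx,[.5,99.5]).round(4),"v",np.percentile((X-tm)@ty,[.5,99.5]).round(4),"z",np.median(X[:,2]))
    return p
E
python3 - <<'E'
from plan import *
p=robot.read_position(); robot.servo_line([p[0],p[1],.24],speed=.1)
phi=10; R=ori(TY,phi)
G=tm-.112*tx+[0,0,.27]; q=robot.ik(tcp(G,R),R); print(q)
robot.servo_line(tcp(G,R),R,speed=.12); print(robot.read_force().round(1),robot.read_grip_width()*88)
look("w7",G,phi); print(robot.read_t())
snap("side","s7")
E
```

```text
[-14.53663206   3.29324576 -16.65882142  -5.60993453 -61.45022874
 121.94885471]
[-0.   1.  -2.4] 27.53428654493009
 bsk u0.02 n6346 ztop 0.3386 v -0.0442..0.0442
 bsk u0.04 n2721 ztop 0.2726 v -0.0307..0.0318
 bsk u0.06 n2760 ztop 0.2718 v -0.0310..0.0319
 bsk u0.08 n2809 ztop 0.2715 v -0.0310..0.0317
 bsk u0.10 n2846 ztop 0.2712 v -0.0310..0.0317
 bsk u0.12 n2521 ztop 0.2703 v -0.0307..0.0314
 bsk u0.14 n862 ztop 0.2215 v -0.0304..0.0308
 rim n 3017 u [-0.0898  0.0764] v [-0.0566  0.0575] z 0.12809914646328013
25.0667
```

View pics/w7.png

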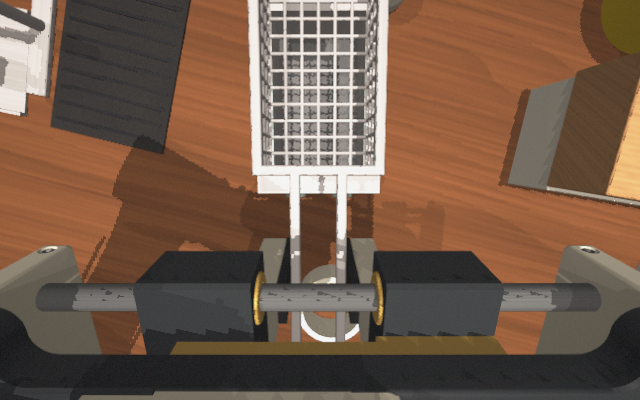

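The wrist view shows the basket level to within 2° above the tank, its near rim edge at (318,175), centred across the tank to under 1 mm. I verify its along-axis offset, then lower it in steps while watching the force.

Run:
```python
from plan import *
G=tm-.112*tx+[0,0,.27]
z=np.load("pics/w7.npz");C=cloud("wrist",z["d"],z["T"]);A=C-G;u=A@tx;v=A@ty
k=(z["d"]>0)&(abs(C[...,2]-.2715)<.004)&(abs(v)>.02)&(abs(v)<.036)&(u>.03)
e=np.percentile(u[k],1); c=e+.062-.112; print("body edge",e,"centre vs tank",c); assert abs(c)<.007
G=G-c*tx
R=ori(TY,11)
for h in(.185,.15,.138,.134,.1315):
    robot.servo_line(tcp(np.r_[G[:2],h],R),R,speed=.08 if h>.14 else .03); f=robot.read_force(); print(h,f.round(1),robot.read_ft_torque().round(2))
    if np.linalg.norm(f)>15: print("stop");break
print(robot.read_t())
look("w8",np.r_[G[:2],.1315],11)
z=np.load("pics/w8.npz");C=cloud("wrist",z["d"],z["T"]);u=(C-tm)@tx;v=(C-tm)@ty
for a in np.arange(-.08,.08,.02):
    k=(z["d"]>0)&(u>a)&(u<a+.02)&(abs(v)<.034)&(abs(v)>.02)&(C[...,2]>.11)&(C[...,2]<.15)
    if k.sum()>5: print("u%.2f ztop %.4f"%(a,np.percentile(C[...,2][k],85)))
s=snap("side","s8")[0]; cv2.imwrite("pics/c8.png",cv2.resize(s[220:340,300:460],(800,600),interpolation=cv2.INTER_CUBIC)[:,:,::-1])
```

```text
body edge 0.04918711380775858 centre vs tank -0.000812886192241416
0.185 [-0.6  0.8 -2.7] [-0.42  1.02 -0.07]
0.15 [ 0.1 -0.9 -2.4] [-0.45  1.   -0.01]
0.138 [ 0.4 -0.1 -0.4] [-0.33  0.54 -0.06]
0.134 [ 0.  0. -0.] [-0.3   0.27 -0.09]
0.1315 [0.6 0.1 0. ] [-0.22  0.17  0.01]
27.9917
 bsk u0.02 n4288 ztop 0.2005 v -0.0442..0.0443
 rim n 24956 u [-0.1097  0.0187] v [-0.0572  0.0573] z 0.12832783090821231
u-0.08 ztop 0.1339
u-0.06 ztop 0.1349
u-0.04 ztop 0.1349
u-0.02 ztop 0.1350
u0.00 ztop 0.1349
```

View pics/c8.png

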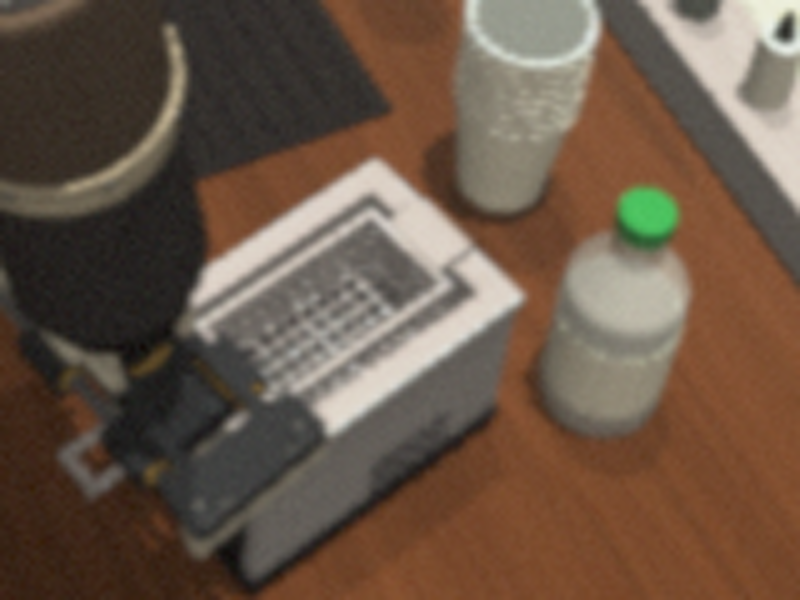

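The crop shows the basket in the tank, tab on the far rim at (430,230) and handle over the near rim. The rim reads level at 135 mm and the tool force is near zero. I release, retreat, verify and hand in.

Run:
```python
from plan import *
robot.move_gripper(.55); robot.dwell(.2)
R=robot.read_tcp_rot(); p=robot.read_position(); robot.servo_line(p-.16*R[:,2],speed=.12)
ok=True
for n in("side","scene"):
    _,d,T=snap(n,n+"9"); C=cloud(n,d,T);u=(C-tm)@tx;v=(C-tm)@ty;z=C[...,2]
    for a,b,w in((-.16,-.1,.016),(-.066,-.02,.036),(-.02,.02,.036),(.02,.066,.036),(.07,.09,.02)):
        k=(d>0)&(u>a)&(u<b)&(abs(v)<w)&(z>.12)&(z<.15)
        print(n,a,k.sum(),np.percentile(z[k],[50,85]).round(4) if k.sum()>4 else None)
print(robot.read_t(),robot.read_grip_width(),robot.read_force().round(1))
```

```text
side -0.16 126 [0.1331 0.1354]
side -0.066 84 [0.1336 0.1354]
side -0.02 46 [0.1341 0.1366]
side 0.02 141 [0.1336 0.1361]
side 0.07 86 [0.1343 0.136 ]
scene -0.16 49 [0.135  0.1377]
scene -0.066 80 [0.1342 0.1363]
scene -0.02 37 [0.1335 0.136 ]
scene 0.02 89 [0.1343 0.1365]
scene 0.07 89 [0.1333 0.1363]
30.4833 0.552012211505607 [-0.3 -0.8 -0.3]
```

```bash
python3 -c "
from rig import robot
print(robot.job_done())"
```

```text
the job is handed in; nothing more can be done
None
```

The basket was lifted off its hook, laid flat on the mat and released, then regrasped by its handle and lowered into the tank; it hangs level (rim top about 134 mm from handle to tab), and I handed the job in just after 30.5 s.

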